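# Sweep clay discs through the gate of a sorting tray

### The arm

A 7-joint arm with a two-finger parallel gripper is mounted at the origin on the work surface. World frame = base frame: x ahead of the robot, y to its left, z up, the work surface at z = 0. Lengths are in mm, angles in rad, forces in N, time in s.
With the tool pointing down it reaches from about 425 to 825 mm from the base axis. Payload 3.6 kg.
Tool frame: the origin (TCP) lies on the mounting face of the last link; the fingertips stand 173 mm ahead of it and the grasp point (between the pads) lies pinch_z ahead of it (pinch_z is the distance from the TCP to the grasp point, in mm); y points along the fingers, z is the direction in which the jaws open and shut, and the axes are right-handed (so a half turn about y gives the same grasp; the last joint's range is limited). The gripper opens to 85 mm and grips with 20 to 120 N. Pads are 22 mm wide; open, the fingers measure 114 mm over their backs; the gripper's body (76 mm by 85 mm) begins 54 mm behind the grasp point. The pads swing forward as they close: fully open they stand 13 mm farther back than shut.
Start: joints at [-1.337, 0.615, -0.013, 1.423, 0.008, 1.103, -0.04], TCP at [167.581, 628.007, 404.697] pointing down, gripper open.
Joint ranges: [-3.12, 3.12], [-0.3, 2.06], [-1.34, 1.32], [0.26, 2.42], [-1.36, 4.5], [0.01, 1.98], [-2.84, 2.84]. Speed limits (rad/s): [2.79, 2.79, 3.14, 3.14, 3.14, 3.14, 3.14].

### API

Orientations are given as a unit quaternion [x, y, z, w].
In Python, from cell import get_state, grab_frame, sign_off, boxes_of, trace, pinpoint, pinch_z gives the robot as it stands.
- The arm moves only by the tool step_arm, never from a script. Its argument "targets" is a list of rows, each an object of numbers: "x", "y", "z": the shift along the tool's x, y, z in cm; "wx", "wy", "wz": the turn, a rotation vector about the tool's x, y, z in degrees. A call has 1 to 12 rows; each row is the pose to reach, as a shift and turn from the pose commanded when the call began, along the tool's axes at that moment; what a row does not reach only later rows make up. A row lasts 1/8 s, in which the tool goes at most 62.5 mm and 10.7 degrees, less where a joint would pass 70% of its speed; a pose out of reach is approached as far as the arm can. A call with a gripper value outside its range is refused whole. "claw" is the opening, from 0 (shut) to 1 (fully open), set as the call begins (left out, the last holds). The fingers move at their own pace and stop on an object; the grip force is fixed at half the most. Time passes only in rows, so rows that repeat a pose let the fingers close. It gives the time, the measured TCP pose, the force and the opening at its end, in the units of the state.
- get_state(): the state, without advancing time (a new reading comes with each control period).
- grab_frame(name): name is "side" or "top"; returns a dict with "image" (480x640x3 uint8, blue, green, red), "vfov" (degrees; the focal length in pixels is half the picture's height over the tangent of half this angle, whatever the lens; pixels are square), "cx", "cy" (the principal point, pixels), "dist" ([k1, k2, p1, p2, k3] as OpenCV has them; the pictures are not rectified), "R" (3x3) and "t" (3): a world point X has camera coordinates R X + t. Camera axes: x right, y down, z forward; pixel columns grow to the right and rows downward; lengths in mm; the calibration is good to about 2 mm. A picture is of the moment at which its call begins. There is no depth.
- sign_off(): hands the job in, once; it reports no verdict.
Trained networks look in the newest picture that a camera, given by its name, has taken for a name from the list of things; names that differ only in an ending like _2 or _b are one class to them, and where a whole thing is asked for, a point or a joint stands for the part that bears it (a point fixed in the world has none). Each returns a list of dicts, best first, with "conf" (0 to 1); they miss things now and then, are a little off and sometimes report something else, mostly with a low value. They report only what shows in the picture. A call takes as long as a camera call. They do not tell look-alikes from the thing itself.
- boxes_of(camera, label): "point" ([row, column] in pixels, amid what is visible of it).
- trace(camera, label): "mask" (480x640 bool, what is visible of it) and "point" ([row, column] in pixels, amid what is visible of it).
- pinpoint(camera, label): "point" ([row, column] in pixels: a listed point, or the origin of a listed thing).
The state is a dict: "time": time; "qpos": joint angles; "qvel": joint speeds; "joint_efforts": joint torques, N m; "eef_pos": TCP position; "eef_rot": TCP orientation; "contact_force": force on the tool from outside, world axes, zero at the start; "torque": the same for the moment, N m; "grip_width": opening from 0.0 (shut) to 1.0 (fully open).
Only numpy, scipy, OpenCV 4.12 (cv2) and the standard library are available. Lean on these libraries where they do the work, as an engineer would, in place of code of your own. Each camera call takes 0.05 s, during which the arm holds its last target. There are 200 camera calls.

### The job

With the fingertips, sweep the three round clay discs across the wooden sorting tray and through its narrow gate one at a time, so that each drops into the slot behind the gate. Push them gently along the deck; do not pinch them or lift them. Leave the square clay tile lying on the tray, and the cup and the pot beside it, where they are.

Things in the scene. Friction and masses are not known exactly. Their poses are not given: they have to be found in the camera images.
- tray: fixed wooden sorting tray. Origin at table height under the middle of the gate; z up; +x points from the gate across the deck, roughly away from the robot. Flat deck, top 85 mm above the table, x = 0 to 272, y = -140 to 140 mm inside its rails. Rails stand 14 mm above the deck: sides and back 8 mm thick, front rail at x = -10 to 0 mm, broken only by the gate.
- gate (a point): middle of the gate, on the deck's edge at deck height (tray x = 0); axes as the tray's. Gate 48 mm clear between two round posts of 10 mm diameter, centred at x = -5, y = +-29 mm and 18 mm higher than the deck. Discs go through towards -x; one whose centre is pushed past the deck's edge tips and drops into the slot.
- slot (a point): centre of the slot's floor: an open-topped box behind the gate, inside 76 mm (tray x = -86 to -10 mm) by 100 mm (y), floor 5 mm above the table, walls as high as the deck; a 10 mm deep throat between the gate posts joins it to the deck's edge. Axes as the tray's.
- disc_a: fired-clay disc lying flat, 32 mm diameter, 12 mm thick, about 20 g, plain terracotta; origin at the centre of its underside, z up. The three discs are identical; each starts 170 to 200 mm from the gate on the tray's deck, within about 37 degrees either side of the tray's +x axis.
- disc_b: fired-clay disc lying flat, 32 mm diameter, 12 mm thick, about 20 g, plain terracotta; origin at the centre of its underside, z up. The three discs are identical; each starts 170 to 200 mm from the gate on the tray's deck, within about 37 degrees either side of the tray's +x axis.
- disc_c: fired-clay disc lying flat, 32 mm diameter, 12 mm thick, about 20 g, plain terracotta; origin at the centre of its underside, z up. The three discs are identical; each starts 170 to 200 mm from the gate on the tray's deck, within about 37 degrees either side of the tray's +x axis.
- tile: square fired-clay tile, 30 x 30 mm, 12 mm thick, 22 g, same plain terracotta, lying on the deck in a row with the discs (neighbours at least 54 mm apart between centres); to be left alone. Origin at the centre of its underside.
- cup: clear plastic cup with wooden sticks standing in it, 74 mm across the rim, 95 mm high (sticks to 130 mm), loose on the table beside the tray's +y side; to be left alone. Origin at the centre of its underside.
- pot: small terracotta pot, 58 mm across, 54 mm high, 140 g, loose on the table beside the tray's -y side; to be left alone. Origin at the centre of its underside.
Mind the look-alikes: they are no part of the job. What is shaped like the disc_a but blue or green is not meant. Leave any blue look-alike of the disc_b alone.

How it is judged:
By the outcome, as a careful person would: the job done as asked, in the order asked, and still so for the second after the job is handed in, with the robot touching nothing.
It also fails if it takes over 61 s, if anything falls off the work surface, if the arm or the gripper's body presses on something with over 40 N, if the wrist force passes 120 N, or if a joint passes its speed limit or range.

## Working session

There is one attempt and no reset: what is moved stays moved. The work goes in short steps, Python scripts to look and compute and a tool call to move; the robot and the scene stay as the last step left them, time stands still between calls to the robot, and variables do not carry over. Pictures are saved under pics/ and viewed, about 8 in all and at most 12, crops included, and the job is handed in when it is done.

Besides the shell and the picture viewer there is one more tool, called after "Request:" in YAML: its name, and indented under it one key for each argument. step_arm: Moves the arm, as the interface text tells. Its arguments: {"type":"object","properties":{"targets":{"type":"array","items":{"type":"object","properties":{"x":{"type":"number"},"y":{"type":"number"},"z":{"type":"number"},"wx":{"type":"number"},"wy":{"type":"number"},"wz":{"type":"number"}}}},"claw":{"type":"number"}},"required":["targets"]}

```bash
ls; mkdir -p pics; cat > h.py <<'E'
import numpy as np, cv2
from cell import *
def K(f):
    fl=240/np.tan(np.radians(f["vfov"])/2)
    return np.array([[fl,0,f["cx"]],[0,fl,f["cy"]],[0,0,1.]])
def ray(f,rc):
    p=cv2.undistortPoints(np.array([[[rc[1],rc[0]]]],float),K(f),np.array(f["dist"],float))[0,0]
    R=np.array(f["R"]);t=np.array(f["t"])
    return -R.T@t, R.T@np.array([p[0],p[1],1.])
def onz(f,rc,z):
    c,d=ray(f,rc); return c+d*(z-c[2])/d[2]
def proj(f,X):
    R=np.array(f["R"]);t=np.array(f["t"],float)
    return cv2.projectPoints(np.array(X,float).reshape(-1,1,3),cv2.Rodrigues(R)[0],t,K(f),np.array(f["dist"],float))[0][:,0,::-1]
E
python3 - <<'E'
from h import *
np.set_printoptions(precision=1,suppress=True)
s=get_state();print(s, pinch_z if not callable(pinch_z) else pinch_z())
Z={'disc_a':85,'tile':85,'gate':85,'tray':0,'slot':5,'cup':0,'pot':0}
for n in ("top","side"):
    f=grab_frame(n);cv2.imwrite(f"pics/{n}0.png",f["image"])
    print(n,"cam",ray(f,(240,320))[0])
    for l in Z:
        for r in pinpoint(n,l): print(l,round(r["conf"],2),np.array(r["point"]),onz(f,r["point"],Z[l]))
E
```

```text
pics
{'time': 0.0, 'qpos': array([-1.3,  0.6, -0. ,  1.4,  0. ,  1.1, -0. ]), 'qvel': array([ 0., -0., -0.,  0., -0.,  0., -0.]), 'joint_efforts': array([ -0. , -46.9,   0.3, -17.1,   0. ,   0. ,  -0. ]), 'eef_pos': array([167.5, 627.7, 403.5]), 'eef_rot': array([ 0.7, -0.1,  0.1, -0.7]), 'contact_force': array([-0.7, -0.3,  0. ]), 'torque': array([-0.,  0.,  0.]), 'grip_width': 1.0020400575638533} 154.70000000000002
top cam [ 454.    -3.3 1032.1]
disc_a 0.76 [128.7 266.5] [820.3 107.8  85. ]
disc_a 0.73 [140.2 407.7] [ 791.3 -126.2   85. ]
disc_a 0.72 [272.6 447.7] [ 569.3 -177.1   85. ]
disc_a 0.68 [229.  345.7] [644.9 -18.6  85. ]
disc_a 0.66 [139.8 305.5] [798.4  43.   85. ]
disc_a 0.64 [229.6 300.9] [646.3  53.7  85. ]
disc_a 0.52 [271.  228.7] [582.6 170.5  85. ]
disc_a 0.28 [206.  400.6] [ 679.9 -108.7   85. ]
tile 0.76 [248.7 255.3] [617.4 127.7  85. ]
tile 0.18 [345.4 322.5] [461.8  23.8  85. ]
gate 0.56 [349.1 320.3] [456.3  27.4  85. ]
tray 0.83 [346.7 323.8] [460.3  24.1   0. ]
slot 0.61 [373.1 331.9] [416.7  11.7   5. ]
slot 0.35 [270.6 226.9] [594.3 188.3   5. ]
cup 0.59 [345.5 179.5] [469.3 269.5   0. ]
pot 0.9 [210.4 403.3] [ 692.1 -122.5    0. ]
side cam [ 271.2 -738.4  564.2]
disc_a 0.74 [243.4 336.4] [647.4 -18.8  85. ]
disc_a 0.66 [227.7 315.8] [638.   61.4  85. ]
disc_a 0.58 [211.7 271.3] [577.6 178.8  85. ]
disc_a 0.57 [286.5 439.8] [ 742.5 -233.1   85. ]
disc_a 0.52 [245.7 384.9] [731.8 -70.8  85. ]
disc_a 0.51 [337.2 346.2] [ 531.7 -275.8   85. ]
tile 0.61 [218.3 298.6] [621.8 119.4  85. ]
gate 0.89 [254.5 241.7] [459.  26.  85.]
tray 0.9 [285.3 246.5] [465.   38.5   0. ]
pot 0.81 [294.9 380.6] [ 700.2 -114.1    0. ]
```

View pics/top0.png

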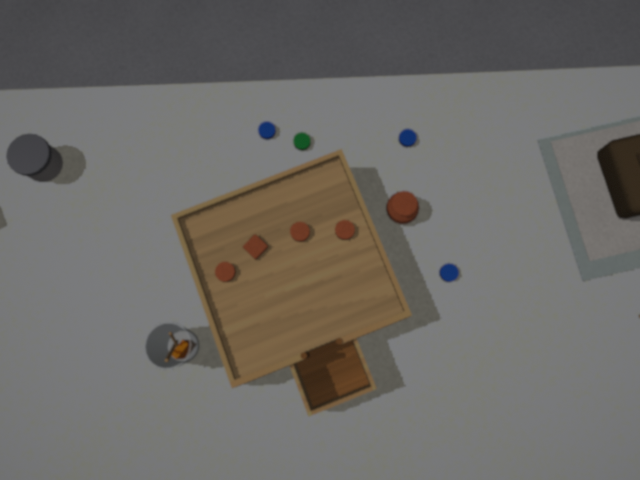

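View pics/side0.png

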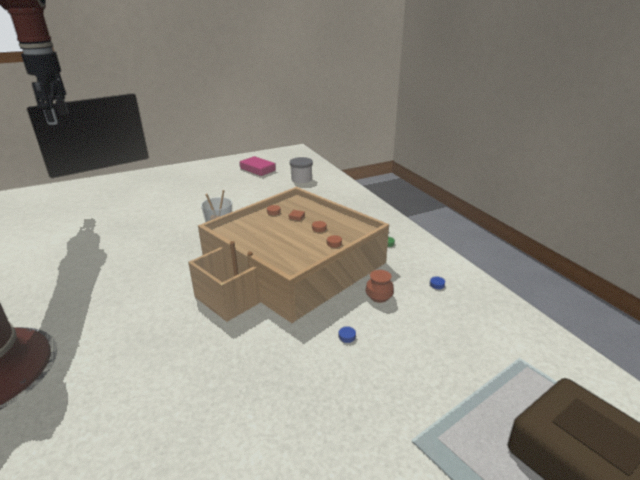

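Tray discs in the top view (row, col): terracotta discs at (229,346), (230,301) and (271,227). The tile is at (248,256). The look-alikes are all off the tray: blue at (130,267), (138,408) and (272,448), green at (141,303). The pot at (208,403) is also terracotta. Next I'll fit the tray frame and refine the disc positions.

```bash
cat >> h.py <<'E'
def tray_world(p,P):  # p=(gx,gy,yaw)
    c,s=np.cos(p[2]),np.sin(p[2]); P=np.atleast_2d(np.array(P,float))
    return np.c_[p[0]+c*P[:,0]-s*P[:,1],p[1]+s*P[:,0]+c*P[:,1],P[:,2]]
def to_tray(p,X):
    c,s=np.cos(p[2]),np.sin(p[2]);dx,dy=X[0]-p[0],X[1]-p[1]
    return np.array([c*dx+s*dy,-s*dx+c*dy])
def discs(n,f,lab='disc_a'):
    im=f["image"].astype(int);out=[]
    for r in trace(n,lab):
        m=r["mask"]; 
        if m.sum()<15: continue
        b,g,rr=im[m].mean(0)
        rc=np.argwhere(m).mean(0)
        out.append((r["conf"],rc,onz(f,rc,91),rr>1.5*b and rr>1.5*g, int(m.sum())))
    return out
E
python3 - <<'E'
from h import *
from scipy.optimize import least_squares
np.set_printoptions(precision=2,suppress=True)
f=grab_frame("top"); 
C=np.array([[280,148,99],[280,-148,99],[-10,-148,99],[-10,148,99]],float)
# rail outer corners, hand estimates (row,col) refined by subpixel corners
px=np.array([[217,174],[153,342],[314,408],[384,233]],float)
print([tray_world((457,26,0.37),c)[0] for c in C][:1])
L=least_squares(lambda p:(proj(f,tray_world(p,C))-px).ravel(),[457,26,.37])
print("tray hand",L.x,np.degrees(L.x[2]),L.fun)
r=trace("top","tray")[0]
m=r["mask"].astype(np.uint8)
# silhouette of rail-top outline: fit via IoU
import itertools
from scipy.optimize import minimize
S=np.array([[-86-8,58,85],[-94,-58,85],[-10,-58,85],[-10,58,85]],float)
def cost(p):
    a=np.zeros((480*4,640*4),np.uint8)
    for Q in (C,):
        q=proj(f,tray_world(p,Q))[:,::-1]
        cv2.fillPoly(a,[np.round((q+.5)*4).astype(np.int32)],1)
    a=cv2.resize(a*255,(640,480),interpolation=cv2.INTER_AREA)/255.
    return np.abs(a-m).sum()
print("mask",m.sum(),cost(L.x)); 
M=minimize(cost,L.x,method="Nelder-Mead",options=dict(initial_simplex=[L.x,L.x+[4,0,0],L.x+[0,4,0],L.x+[0,0,.02]]));print(M.x,M.fun)
p=L.x
print("gate px",proj(f,tray_world(p,[[0,0,85],[-5,29,103],[-5,-29,103]])))
for l in('disc_a','tile'):
  for n in("top","side"):
    g=grab_frame(n)
    for d in discs(n,g,l): print(l,n,round(d[0],2),d[1],d[2],d[3],d[4],"tray",to_tray(p,d[2]))
g=grab_frame("side");print(onz(g,pinpoint("side","gate")[0]["point"],85))
f0=f["image"]; a=f0[190:425,160:420].copy(); a=cv2.resize(a,None,fx=2.5,fy=2.5,interpolation=cv2.INTER_CUBIC)
a=cv2.convertScaleAbs(a,alpha=1.4)
def dr(P,col):
    q=(proj(f,tray_world(p,P))[:,::-1]-[160,190]+.5)*2.5
    cv2.polylines(a,[np.round(q).astype(np.int32)],True,col,1)
dr(C,(0,255,0)); 
for y in(29,-29): dr([[-5+5*np.cos(t),y+5*np.sin(t),103] for t in np.linspace(0,6.28,20)],(255,0,0))
dr([[0,140,85],[272,140,85],[272,-140,85],[0,-140,85]],(0,255,255))
cv2.imwrite("pics/fit.png",a)
print(get_state()["eef_rot"].round(4),get_state()["eef_pos"])
E
```

```text
[array([664.53, 265.24,  99.  ])]
tray hand [461.94  27.19   0.34] 19.746146977930895 [-2.74 -2.88 -4.11  0.33  1.84  4.02  3.89 -1.64]
mask 37660 5761.203921568628
[462.41  26.94   0.35] 5715.482352941176
gate px [[345.37 320.32]
 [355.49 303.35]
 [341.34 338.85]]
disc_a top 0.88 [229.47 344.06] [643.   -15.84  91.  ] True 283 tray [ 155.88 -101.68]
disc_a top 0.74 [140.55 301.92] [795.14  48.61  91.  ] False 262 tray [320.84 -92.41]
disc_a top 0.74 [129.65 266.77] [816.31 106.66  91.  ] False 259 tray [360.38 -44.93]
disc_a top 0.68 [271.62 448.17] [ 570.11 -176.84   91.  ] False 261 tray [  32.87 -228.58]
disc_a top 0.67 [137.45 407.36] [ 793.94 -125.15   91.  ] False 230 tray [ 261.   -255.55]
disc_a top 0.66 [231.19 299.69] [642.53  55.34  91.  ] True 331 tray [179.48 -34.52]
disc_a top 0.62 [270.94 225.17] [582.1  175.02  91.  ] True 336 tray [163.04  98.54]
disc_a side 0.73 [282.28 437.14] [ 740.43 -227.21   91.  ] False 174 tray [ 176.16 -333.53]
disc_a side 0.6 [333.83 346.15] [ 531.89 -275.01   91.  ] False 204 tray [ -36.26 -308.06]
disc_a side 0.59 [226.12 318.45] [641.61  55.35  91.  ] False 141 tray [178.61 -34.2 ]
disc_a side 0.51 [240.84 333.89] [642.81 -16.32  91.  ] False 170 tray [ 155.53 -102.06]
disc_a side 0.4 [209.53 272.95] [581.19 176.32  91.  ] False 119 tray [162.62 100.07]
disc_a side 0.38 [241.45 390.74] [745.94 -70.09  91.  ] False 31 tray [ 234.43 -187.51]
disc_a side 0.32 [255.23 283.89] [529.9  -22.77  91.  ] False 18129 tray [ 47.08 -69.98]
tile top 0.62 [246.09 255.3 ] [620.59 126.87  91.  ] True 372 tray [182.99  40.22]
tile side 0.64 [214.86 296.53] [619.88 126.49  91.  ] False 139 tray [182.2  40.1]
[459.82  23.49  85.  ]
[ 0.7  -0.09  0.09 -0.7 ] [167.59 628.   404.68]
```

View pics/fit.png

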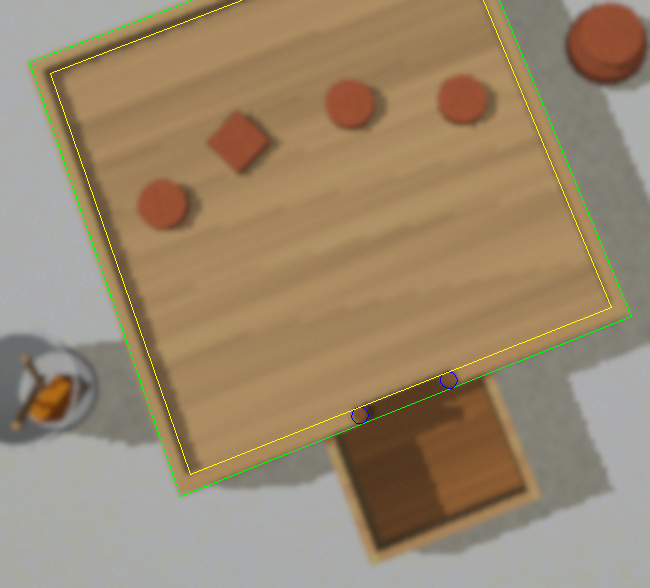

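The view confirms three terracotta discs and one tile on the deck, and the fitted posts sit on the visible ones at crop (360,413) and (448,380). Tray-frame distances are 183 to 190 mm, as described. Next is a planner.

```bash
cat > plan.py <<'E'
import json,sys
from h import *
from scipy.spatial.transform import Rotation as Ro
T=(460.5,26.2,np.radians(20.2))   # tray pose
# commanded pose kept in cmd.json: pos, quat
def cmd():
    d=json.load(open("cmd.json")); return np.array(d["p"]),Ro.from_quat(d["q"])
def apply(row):  # update commanded pose by the last row of a call
    p,R=cmd(); x=[row.get(k,0)*10 for k in "xyz"]; w=[np.radians(row.get(k,0)) for k in("wx","wy","wz")]
    json.dump(dict(p=list(p+R.apply(x)),q=list((R*Ro.from_rotvec(w)).as_quat())),open("cmd.json","w"))
def toolR(yaw): # tool y down, tool x at yaw
    x=np.array([np.cos(yaw),np.sin(yaw),0]);y=np.array([0,0,-1.]);return Ro.from_matrix(np.c_[x,y,np.cross(x,y)])
def rows(poses): # poses: list of (tray x, tray y, TCP z, heading deg in tray of tool x)
    p,R=cmd();out=[]
    for tx,ty,z,h in poses:
        X=tray_world(T,[tx,ty,z])[0]; d=R.inv().apply(X-p)/10
        w=np.degrees((R.inv()*toolR(T[2]+np.radians(h))).as_rotvec())
        o=dict(x=round(d[0],2),y=round(d[1],2),z=round(d[2],2),wy=round(w[1],1))
        if abs(w[0])>.3:o["wx"]=round(w[0],1)
        if abs(w[2])>.3:o["wz"]=round(w[2],1)
        out.append(o)
    return out
E
python3 - <<'E'
from plan import *
s=get_state();q=s["eef_rot"];R=Ro.from_quat(q).as_matrix()
np.set_printoptions(precision=3,suppress=True);print(R)
json.dump(dict(p=[167.581,628.007,404.697],q=list(q)),open("cmd.json","w"))
print(np.degrees(np.arctan2(R[1,0],R[0,0])))
for h in(0,180): print(rows([(215,-42,330,h)]))
E
```

```text
[[ 0.966 -0.     0.258]
 [-0.258 -0.     0.966]
 [-0.    -1.    -0.   ]]
-14.941394918786703
[{'x': np.float64(63.82), 'y': np.float64(7.47), 'z': np.float64(-41.65), 'wy': np.float64(-35.1)}]
[{'x': np.float64(63.82), 'y': np.float64(7.47), 'z': np.float64(-41.65), 'wy': np.float64(144.9)}]
```

Request:
step_arm:
  claw: 0.19
  targets:
    - {"x": 5,"y": 0.6,"z": -3.3,"wy": -2.7}
    - {"x": 10.6,"y": 1.2,"z": -7,"wy": -5.8}
    - {"x": 16,"y": 1.9,"z": -10.4,"wy": -8.8}
    - {"x": 21.2,"y": 2.5,"z": -13.9,"wy": -11.7}
    - {"x": 26.6,"y": 3.1,"z": -17.4,"wy": -14.6}
    - {"x": 31.9,"y": 3.7,"z": -20.8,"wy": -17.5}
    - {"x": 37.2,"y": 4.4,"z": -24.3,"wy": -20.5}
    - {"x": 42.5,"y": 5,"z": -27.8,"wy": -23.4}
    - {"x": 47.9,"y": 5.6,"z": -31.2,"wy": -26.3}
    - {"x": 53.2,"y": 6.2,"z": -34.7,"wy": -29.2}
    - {"x": 58.5,"y": 6.8,"z": -38.2,"wy": -32.2}
    - {"x": 63.8,"y": 7.5,"z": -41.6,"wy": -35.1}

```text
$.targets[0]: bad value
```

Request:
step_arm:
  claw: 0.19
  targets:
    - {"x": 5,"y": 0.6,"z": -3.3,"wx": 0,"wy": -2.7,"wz": 0}
    - {"x": 10.6,"y": 1.2,"z": -7,"wx": 0,"wy": -5.8,"wz": 0}
    - {"x": 16,"y": 1.9,"z": -10.4,"wx": 0,"wy": -8.8,"wz": 0}
    - {"x": 21.2,"y": 2.5,"z": -13.9,"wx": 0,"wy": -11.7,"wz": 0}
    - {"x": 26.6,"y": 3.1,"z": -17.4,"wx": 0,"wy": -14.6,"wz": 0}
    - {"x": 31.9,"y": 3.7,"z": -20.8,"wx": 0,"wy": -17.5,"wz": 0}
    - {"x": 37.2,"y": 4.4,"z": -24.3,"wx": 0,"wy": -20.5,"wz": 0}
    - {"x": 42.5,"y": 5,"z": -27.8,"wx": 0,"wy": -23.4,"wz": 0}
    - {"x": 47.9,"y": 5.6,"z": -31.2,"wx": 0,"wy": -26.3,"wz": 0}
    - {"x": 53.2,"y": 6.2,"z": -34.7,"wx": 0,"wy": -29.2,"wz": 0}
    - {"x": 58.5,"y": 6.8,"z": -38.2,"wx": 0,"wy": -32.2,"wz": 0}
    - {"x": 63.8,"y": 7.5,"z": -41.6,"wx": 0,"wy": -35.1,"wz": 0}

```text
time: 2.9
eef_pos: [666.3, 72.9, 331.7]
eef_rot: [-0.696, -0.125, 0.124, 0.696]
contact_force: [0.5, 1.0, 0.3]
grip_width: 0.19
```

```bash
cat >> plan.py <<'E'
def path(P0,h0,z,d=24,back=34,step=8,k=60,c=60,end=-11):
    "disc Bezier; returns push poses, heading = direction tool lies from disc"
    P0=np.array(P0,float);u=np.radians(h0)
    B=np.array([P0,P0-k*np.array([np.cos(u),np.sin(u)]),[c,0],[0,0]])
    t=np.linspace(0,1,400)[:,None]
    q=(1-t)**3*B[0]+3*t*(1-t)**2*B[1]+3*t*t*(1-t)*B[2]+t**3*B[3]
    q=np.r_[q,[[end,0]]]
    s=np.r_[0,np.cumsum(np.linalg.norm(np.diff(q,axis=0),axis=1))]
    n=int(np.ceil(s[-1]/step));ss=np.linspace(0,s[-1],n+1)
    Q=np.c_[np.interp(ss,s,q[:,0]),np.interp(ss,s,q[:,1])]
    e=1.;A=np.c_[np.interp(ss+e,s,q[:,0]),np.interp(ss+e,s,q[:,1])];Bk=np.c_[np.interp(ss-e,s,q[:,0]),np.interp(ss-e,s,q[:,1])]
    v=Bk-A;h=np.degrees(np.arctan2(v[:,1],v[:,0]))
    out=[(P0[0]+back*np.cos(u),P0[1]+back*np.sin(u),z,h0)]
    for a,b in zip(Q,h): 
        r=np.radians(b);out.append((a[0]+d*np.cos(r),a[1]+d*np.sin(r),z,b))
    return out
def show(poses):
    for r in rows(poses): print(json.dumps({k:float(v) for k,v in {"wx":0,"wz":0,**r}.items()}).replace('"',''))
E
python3 - <<'E'
from plan import *
apply(dict(x=63.8,y=7.5,z=-41.6,wy=-35.1))
s=get_state();p,R=cmd();print(p.round(1),s["eef_pos"].round(1),(R.inv()*Ro.from_quat(s["eef_rot"])).as_rotvec().round(4),pinch_z if not callable(pinch_z) else pinch_z())
for n in("top","side"):
    f=grab_frame(n)
    for d in discs(n,f):
        t=to_tray(T,d[2])
        if 0<t[0]<272 and abs(t[1])<140 and d[4]<1000: print(n,t.round(1))
    print("gate",[ (round(r["conf"],2),onz(f,r["point"],85).round(1)) for r in pinpoint(n,"gate")])
    if n=="side":
        cv2.imwrite("pics/side1.png",cv2.resize(f["image"][60:320,180:440],(780,780*260//260))[:600])
        tip=s["eef_pos"]+[0,0,-173];print("tip px",proj(f,[tip])-[60,180])
P=path((180,-35),-10.5,290)
for a in P: print(np.round(a,1))
E
```

```text
[676.7  61.6 329.7] [666.3  72.9 331.7] [ 0.0002 -0.0016 -0.001 ] 154.70000000000002
top [166.   97.7]
top [ 156.1 -103.3]
gate []
side [ 154.6 -102.3]
gate [(0.72, array([459.2,  18.8,  85. ]))]
tip px [[132.57112009 144.9958059 ]]
[213.4 -41.2 290.  -10.5]
[203.6 -39.4 290.  -10.6]
[195.9 -38.3 290.  -11.5]
[188.2 -37.  290.  -12.3]
[180.5 -35.6 290.  -13. ]
[172.9 -34.  290.  -13.5]
[165.3 -32.4 290.  -14. ]
[157.7 -30.6 290.  -14.3]
[150.1 -28.7 290.  -14.5]
[142.6 -26.8 290.  -14.5]
[135.  -24.8 290.  -14.5]
[127.5 -22.8 290.  -14.3]
[120.  -20.8 290.  -14.1]
[112.4 -18.8 290.  -13.7]
[104.9 -16.8 290.  -13.2]
[ 97.4 -14.8 290.  -12.6]
[ 89.8 -12.8 290.  -11.8]
[ 82.3 -10.9 290.  -11. ]
[ 74.7  -9.1 290.  -10. ]
[ 67.1  -7.3 290.   -8.9]
[ 59.4  -5.7 290.   -7.6]
[ 51.8  -4.2 290.   -6.2]
[ 44.1  -2.8 290.   -4.7]
[ 36.3  -1.6 290.   -3. ]
[ 28.6  -0.5 290.   -1.1]
[ 20.8   0.  290.    0. ]
[ 13.   0. 290.   0.]
```

View pics/side1.png

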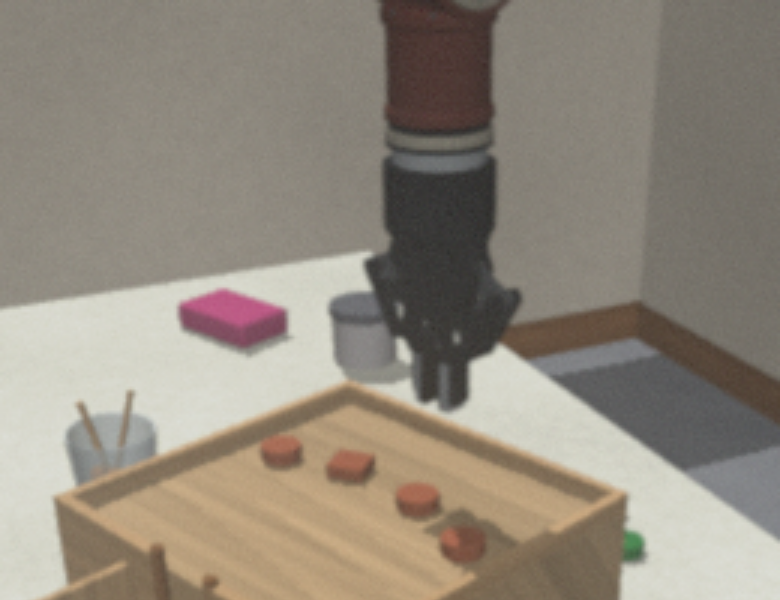

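The side view shows the gripper over the deck with its tips at about crop (440,403), which agrees with the 173 mm fingertip length. I'll descend behind the middle disc, watching the force.

```bash
python3 - <<'E'
from plan import *
print(get_state()["eef_pos"])
show([(214.5,-41.5,z,-10.5) for z in (300,275,266,261)])
E
```

```text
[664.42111618  76.19208501 331.63763271]
{wx: 0.0, wz: 0.0, x: -0.07, y: 2.97, z: -0.0, wy: 10.5}
{wx: 0.0, wz: 0.0, x: -0.07, y: 5.47, z: -0.0, wy: 10.5}
{wx: 0.0, wz: 0.0, x: -0.07, y: 6.37, z: -0.0, wy: 10.5}
{wx: 0.0, wz: 0.0, x: -0.07, y: 6.87, z: -0.0, wy: 10.5}
```

```bash
cat >> plan.py <<'E'
def sync():
    s=get_state();yaw=Ro.from_quat(s["eef_rot"]).as_matrix();a=np.arctan2(yaw[1,0],yaw[0,0])
    json.dump(dict(p=list(map(float,s["eef_pos"])),q=list(Ro.from_quat(s["eef_rot"]).as_quat())),open("cmd.json","w"))
    t=to_tray(T,s["eef_pos"]);print("tool tray",t.round(1),"z",s["eef_pos"][2].round(1),"h",np.degrees(a-T[2]).round(1),"F",s["contact_force"].round(1),"t",round(s["time"],2))
E
python3 - <<'E'
from plan import *
sync()
show([(214.5,-41.5,z,-10.5) for z in (300,275,266,261)])
E
```

```text
tool tray [208.6 -23.5] z 331.6 h 0.1 F [-0.1 -0.3  0.5] t 3.2
{wx: 0.0, wz: 0.0, x: 0.58, y: 3.16, z: -1.81, wy: 10.6}
{wx: 0.0, wz: 0.0, x: 0.58, y: 5.66, z: -1.81, wy: 10.6}
{wx: 0.0, wz: 0.0, x: 0.58, y: 6.56, z: -1.81, wy: 10.6}
{wx: 0.0, wz: 0.0, x: 0.58, y: 7.06, z: -1.81, wy: 10.6}
```

Request:
step_arm:
  targets:
    - {"x": 0.6,"y": 1,"z": -1.8,"wx": 0,"wy": 5.5,"wz": 0}
    - {"x": 0.6,"y": 3.2,"z": -1.8,"wx": 0,"wy": 10.6,"wz": 0}
    - {"x": 0.6,"y": 5,"z": -1.8,"wx": 0,"wy": 10.6,"wz": 0}
    - {"x": 0.6,"y": 5.7,"z": -1.8,"wx": 0,"wy": 10.6,"wz": 0}
    - {"x": 0.6,"y": 6.2,"z": -1.8,"wx": 0,"wy": 10.6,"wz": 0}
    - {"x": 0.6,"y": 6.6,"z": -1.8,"wx": 0,"wy": 10.6,"wz": 0}
    - {"x": 0.6,"y": 6.6,"z": -1.8,"wx": 0,"wy": 10.6,"wz": 0}

```text
time: 4.08
eef_pos: [676.8, 59.7, 265.7]
eef_rot: [-0.705, -0.059, 0.059, 0.705]
contact_force: [0.4, 0.4, 0.1]
grip_width: 0.19
```

```bash
python3 - <<'E'
from plan import *
sync()
f=grab_frame("side");s=get_state()
q=proj(f,[s["eef_pos"]-[0,0,173],s["eef_pos"]-[0,0,180]]);print(q)
r,c=q[0].astype(int)
cv2.imwrite("pics/s2.png",cv2.resize(f["image"][r-60:r+40,c-70:c+70],None,fx=5,fy=5,interpolation=cv2.INTER_CUBIC))
P=path((180,-35),-10.5,262)
show(P[1:14])
E
```

```text
tool tray [214.6 -43.2] z 265.7 h -10.6 F [0.4 0.4 0.1] t 4.08
[[221.15814807 332.02404733]
 [223.95001591 332.00897643]]
{wx: 0.0, wz: 0.0, x: -1.15, y: 0.37, z: 0.18, wy: -0.1}
{wx: 0.0, wz: 0.0, x: -1.93, y: 0.37, z: 0.14, wy: 0.8}
{wx: 0.0, wz: 0.0, x: -2.71, y: 0.37, z: 0.13, wy: 1.7}
{wx: 0.0, wz: 0.0, x: -3.49, y: 0.37, z: 0.12, wy: 2.3}
{wx: 0.0, wz: 0.0, x: -4.27, y: 0.37, z: 0.14, wy: 2.9}
{wx: 0.0, wz: 0.0, x: -5.05, y: 0.37, z: 0.16, wy: 3.3}
{wx: 0.0, wz: 0.0, x: -5.83, y: 0.37, z: 0.19, wy: 3.6}
{wx: 0.0, wz: 0.0, x: -6.6, y: 0.37, z: 0.24, wy: 3.8}
{wx: 0.0, wz: 0.0, x: -7.38, y: 0.37, z: 0.29, wy: 3.9}
{wx: 0.0, wz: 0.0, x: -8.16, y: 0.37, z: 0.34, wy: 3.9}
{wx: 0.0, wz: 0.0, x: -8.94, y: 0.37, z: 0.4, wy: 3.7}
{wx: 0.0, wz: 0.0, x: -9.71, y: 0.37, z: 0.46, wy: 3.4}
{wx: 0.0, wz: 0.0, x: -10.49, y: 0.37, z: 0.52, wy: 3.1}
```

View pics/s2.png

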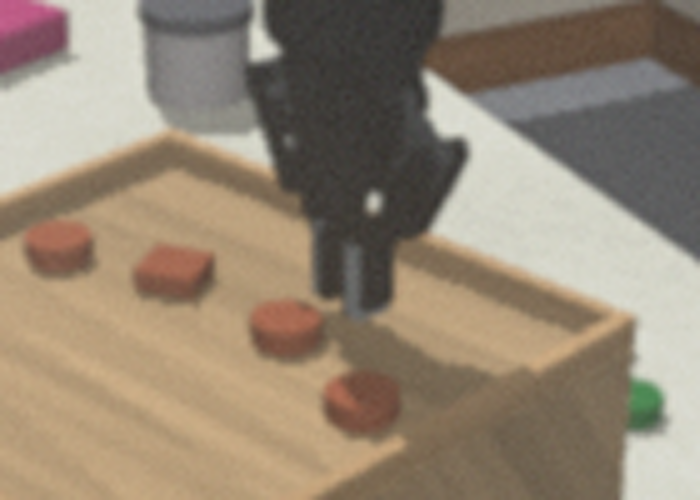

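The tips hang just above the deck behind the middle disc, at crop (350,305) with the disc at (287,327), and nothing touches. I'll push.

Request:
step_arm:
  targets:
    - {"x": -0.5,"y": 0.37,"z": 0.18,"wx": 0,"wy": 0,"wz": 0}
    - {"x": -1.2,"y": 0.37,"z": 0.16,"wx": 0,"wy": 0,"wz": 0}
    - {"x": -1.95,"y": 0.37,"z": 0.14,"wx": 0,"wy": 0.8,"wz": 0}
    - {"x": -2.7,"y": 0.37,"z": 0.13,"wx": 0,"wy": 1.7,"wz": 0}
    - {"x": -3.5,"y": 0.37,"z": 0.12,"wx": 0,"wy": 2.3,"wz": 0}
    - {"x": -4.3,"y": 0.37,"z": 0.14,"wx": 0,"wy": 2.9,"wz": 0}
    - {"x": -5.05,"y": 0.37,"z": 0.16,"wx": 0,"wy": 3.3,"wz": 0}
    - {"x": -5.8,"y": 0.37,"z": 0.19,"wx": 0,"wy": 3.6,"wz": 0}
    - {"x": -6.6,"y": 0.37,"z": 0.24,"wx": 0,"wy": 3.8,"wz": 0}
    - {"x": -7.4,"y": 0.37,"z": 0.29,"wx": 0,"wy": 3.9,"wz": 0}
    - {"x": -8.15,"y": 0.37,"z": 0.34,"wx": 0,"wy": 3.9,"wz": 0}
    - {"x": -8.15,"y": 0.37,"z": 0.34,"wx": 0,"wy": 3.9,"wz": 0}

```text
time: 5.62
eef_pos: [595.3, 49.5, 261.9]
eef_rot: [0.706, 0.035, -0.035, -0.706]
contact_force: [0.3, 0.2, -0.9]
grip_width: 0.191
```

```bash
python3 - <<'E'
from plan import *
sync()
for n in("side","top"):
    f=grab_frame(n);s=get_state()
    for d in discs(n,f):
        t=to_tray(T,d[2])
        if -20<t[0]<272 and abs(t[1])<140 and d[4]<1000: print(n,round(d[0],2),t.round(1),d[4])
    if n=="side":
        r,c=proj(f,[s["eef_pos"]-[0,0,173]])[0].astype(int)
        cv2.imwrite("pics/s3.png",cv2.resize(f["image"][r-50:r+50,c-70:c+70],None,fx=5,fy=5,interpolation=cv2.INTER_CUBIC))
P=path((180,-35),-10.5,262)
show(P[12:])
E
```

```text
tool tray [134.5 -24.6] z 261.9 h -14.5 F [ 0.3  0.2 -0.9] t 5.62
side 0.67 [ 156.1 -103.3] 155
side 0.65 [166.2  98.6] 102
side 0.56 [109.5 -16.9] 150
top 0.84 [ 157.1 -104.1] 305
top 0.73 [165.5  97.7] 337
{wx: 0.0, wz: 0.0, x: -1.51, y: -0.01, z: 0.01, wy: -0.5}
{wx: 0.0, wz: 0.0, x: -2.29, y: -0.01, z: 0.01, wy: -0.8}
{wx: 0.0, wz: 0.0, x: -3.06, y: -0.01, z: 0.02, wy: -1.3}
{wx: 0.0, wz: 0.0, x: -3.84, y: -0.01, z: 0.02, wy: -2.0}
{wx: 0.0, wz: 0.0, x: -4.62, y: -0.01, z: 0.02, wy: -2.7}
{wx: 0.0, wz: 0.0, x: -5.4, y: -0.01, z: 0.02, wy: -3.6}
{wx: 0.0, wz: 0.0, x: -6.18, y: -0.01, z: 0.0, wy: -4.5}
{wx: 0.0, wz: 0.0, x: -6.96, y: -0.01, z: -0.02, wy: -5.7}
{wx: 0.0, wz: 0.0, x: -7.74, y: -0.01, z: -0.05, wy: -6.9}
{wx: 0.0, wz: 0.0, x: -8.52, y: -0.0, z: -0.1, wy: -8.3}
{wx: 0.0, wz: 0.0, x: -9.3, y: -0.0, z: -0.16, wy: -9.9}
{wx: 0.0, wz: 0.0, x: -10.08, y: -0.0, z: -0.23, wy: -11.6}
{wx: 0.0, wz: 0.0, x: -10.86, y: -0.0, z: -0.32, wy: -13.4}
{wx: 0.0, wz: 0.0, x: -11.63, y: -0.0, z: -0.47, wy: -14.5}
{wx: 0.0, wz: 0.0, x: -12.38, y: -0.0, z: -0.66, wy: -14.5}
```

View pics/s3.png

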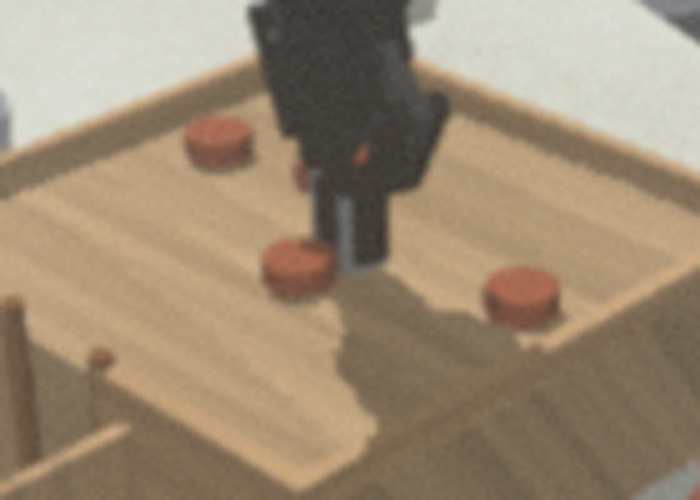

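The middle disc sits in the cradle between the tips at crop (299,268), and the posts show at (12,300) and (100,355). I'll check the gate position from the post tops while continuing.

Request:
step_arm:
  targets:
    - {"x": -0.75,"y": 0,"z": 0,"wx": 0,"wy": -0.2,"wz": 0}
    - {"x": -1.5,"y": 0,"z": 0,"wx": 0,"wy": -0.5,"wz": 0}
    - {"x": -2.3,"y": 0,"z": 0,"wx": 0,"wy": -0.8,"wz": 0}
    - {"x": -3.05,"y": 0,"z": 0.02,"wx": 0,"wy": -1.3,"wz": 0}
    - {"x": -3.85,"y": 0,"z": 0.02,"wx": 0,"wy": -2,"wz": 0}
    - {"x": -4.6,"y": 0,"z": 0.02,"wx": 0,"wy": -2.7,"wz": 0}
    - {"x": -5.4,"y": 0,"z": 0.02,"wx": 0,"wy": -3.6,"wz": 0}
    - {"x": -6.2,"y": 0,"z": 0,"wx": 0,"wy": -4.5,"wz": 0}
    - {"x": -6.95,"y": 0,"z": -0.02,"wx": 0,"wy": -5.7,"wz": 0}
    - {"x": -6.95,"y": 0,"z": -0.02,"wx": 0,"wy": -5.7,"wz": 0}

```text
time: 7.08
eef_pos: [526.1, 42.4, 261.9]
eef_rot: [0.704, 0.07, -0.07, -0.704]
contact_force: [0.4, 0.4, -0.2]
grip_width: 0.189
```

```bash
python3 - <<'E'
from plan import *
sync()
for n in("side","top"):
    f=grab_frame(n);s=get_state()
    for d in discs(n,f):
        t=to_tray(T,d[2])
        if -20<t[0]<272 and abs(t[1])<140 and d[4]<1000: print(n,round(d[0],2),t.round(1),d[4])
    if n=="side":
        im=f["image"][190:310,180:320];im=cv2.resize(im,None,fx=5,fy=5,interpolation=cv2.INTER_CUBIC)
        for rc in [(241.7,231.7),(252.7,249.7)]: print("post",to_tray(T,onz(f,rc,103)))
        for P in [[-5,29,103],[-5,-29,103],[0,24,85],[0,-24,85]]:
            q=proj(f,tray_world(T,P))[0];cv2.circle(im,(int((q[1]-180+.5)*5),int((q[0]-190+.5)*5)),5,(255,0,0),1)
        cv2.imwrite("pics/s4.png",im)
P=path((180,-35),-10.5,262)
show(P[20:])
E
```

```text
tool tray [67.2 -7.5] z 261.9 h -8.8 F [ 0.4  0.4 -0.2] t 7.08
side 0.67 [41.9 -2.9] 160
side 0.45 [ 155.8 -104. ] 161
post [-2.16658932 29.49551901]
post [ -3.42286999 -30.06863243]
top 0.83 [ 156.5 -104.6] 304
top 0.79 [165.8  97.4] 336
{wx: 0.0, wz: 0.0, x: -0.79, y: -0.01, z: 0.06, wy: -1.2}
{wx: 0.0, wz: 0.0, x: -1.57, y: -0.01, z: 0.09, wy: -2.6}
{wx: 0.0, wz: 0.0, x: -2.36, y: -0.01, z: 0.11, wy: -4.2}
{wx: 0.0, wz: 0.0, x: -3.14, y: -0.01, z: 0.11, wy: -5.8}
{wx: 0.0, wz: 0.0, x: -3.92, y: -0.0, z: 0.1, wy: -7.7}
{wx: 0.0, wz: 0.0, x: -4.7, y: -0.0, z: 0.03, wy: -8.8}
{wx: 0.0, wz: 0.0, x: -5.47, y: -0.0, z: -0.09, wy: -8.8}
```

View pics/s4.png

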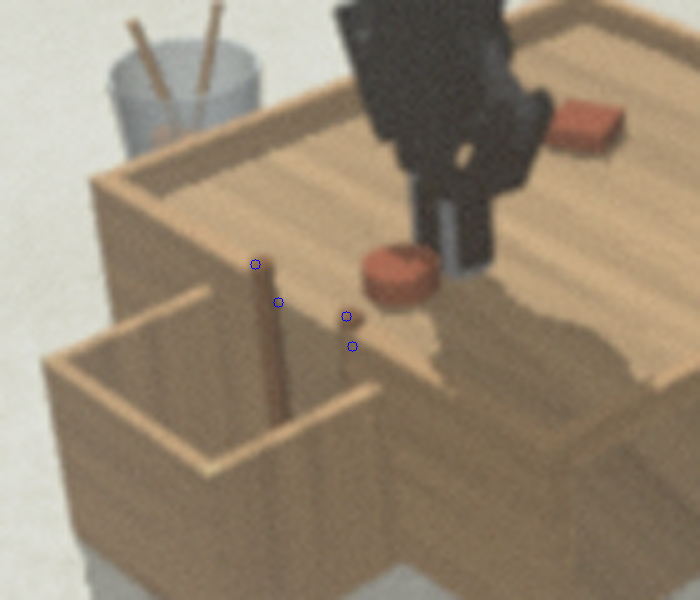

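The post tops measure y = +29.5 and -30.1, so the gate is centred to within 1 mm, and x is about 2 mm further out than my fit. The disc is at (42,-3), lined up with the gate, so I'll finish the push.

Request:
step_arm:
  targets:
    - {"x": -0.8,"y": 0,"z": 0.08,"wx": 0,"wy": -1.2,"wz": 0}
    - {"x": -1.6,"y": 0,"z": 0.12,"wx": 0,"wy": -2.6,"wz": 0}
    - {"x": -2.35,"y": 0,"z": 0.14,"wx": 0,"wy": -4.2,"wz": 0}
    - {"x": -3.15,"y": 0,"z": 0.15,"wx": 0,"wy": -5.8,"wz": 0}
    - {"x": -3.9,"y": 0,"z": 0.12,"wx": 0,"wy": -7.7,"wz": 0}
    - {"x": -4.7,"y": 0,"z": 0.03,"wx": 0,"wy": -8.8,"wz": 0}
    - {"x": -5.4,"y": 0,"z": -0.08,"wx": 0,"wy": -8.8,"wz": 0}
    - {"x": -5.4,"y": 0,"z": -0.08,"wx": 0,"wy": -8.8,"wz": 0}
    - {"x": -5.0,"y": -1,"z": -0.02,"wx": 0,"wy": -8.8,"wz": 0}
    - {"x": -5.0,"y": -5.5,"z": -0.02,"wx": 0,"wy": -8.8,"wz": 0}
    - {"x": -5.0,"y": -6.8,"z": -0.02,"wx": 0,"wy": -8.8,"wz": 0}
    - {"x": -5.0,"y": -6.8,"z": -0.02,"wx": 0,"wy": -8.8,"wz": 0}

```text
time: 8.78
eef_pos: [478.2, 32.6, 331.0]
eef_rot: [0.696, 0.125, -0.123, -0.696]
contact_force: [-0.1, -0.6, -0.1]
grip_width: 0.188
```

```bash
sed -i 's/^T=.*/T=(462.2,26.7,np.radians(20.2))/' plan.py; python3 - <<'E'
from plan import *
sync()
np.set_printoptions(suppress=True)
for n in("side","top"):
    f=grab_frame(n);s=get_state()
    for d in discs(n,f):
        t=to_tray(T,d[2]);t2=to_tray(T,onz(f,d[1],11))
        if -110<t2[0]<300 and abs(t[1])<140 and d[4]<1000: print(n,round(d[0],2),t.round(1),"floor",t2.round(1),d[4])
P=path((155,-105),-9,262,d=25,k=50)
for a in P: print(np.round(a,1))
show([(160,-80,330,-9),(P[0][0],P[0][1],330,-9),P[0]])
E
```

```text
tool tray [17.  0.] z 331.0 h -0.0 F [-0.1 -0.6 -0.1] t 8.78
side 0.53 [ 154.5 -103.4] floor [255.6 -10.7] 120
side 0.5 [163.8  99.3] floor [266.5 226.3] 115
top 0.9 [ 155.3 -103.3] floor [ 170.  -109.9] 331
top 0.57 [163.   98.1] floor [178.4 108.6] 329
[ 188.6 -110.3  262.    -9. ]
[ 179.6 -109.2  262.    -9.7]
[ 171.2 -111.1  262.   -18.5]
[ 162.7 -111.1  262.   -26. ]
[ 154.7 -109.5  262.   -31.7]
[ 147.3 -106.7  262.   -35.9]
[ 140.3 -103.   262.   -39. ]
[133.7 -98.8 262.  -41.3]
[127.4 -94.1 262.  -43. ]
[121.4 -89.1 262.  -44.2]
[115.6 -83.9 262.  -45. ]
[110.  -78.5 262.  -45.4]
[104.5 -73.  262.  -45.5]
[ 99.1 -67.4 262.  -45.2]
[ 93.8 -61.7 262.  -44.7]
[ 88.5 -56.  262.  -43.8]
[ 83.2 -50.3 262.  -42.6]
[ 77.9 -44.6 262.  -41.1]
[ 72.5 -38.9 262.  -39. ]
[ 67.  -33.2 262.  -36.5]
[ 61.4 -27.7 262.  -33.3]
[ 55.7 -22.1 262.  -29.4]
[ 49.7 -16.7 262.  -24.6]
[ 43.4 -11.5 262.  -18.9]
[ 36.7  -6.6 262.  -12.2]
[ 29.5  -2.2 262.   -4.7]
[ 21.8   0.  262.    0. ]
[ 14.   0. 262.   0.]
{wx: 0.0, wz: 0.0, x: 14.3, y: 0.15, z: -7.99, wy: 9.0}
{wx: 0.0, wz: 0.0, x: 17.16, y: 0.16, z: -11.02, wy: 9.0}
{wx: 0.0, wz: 0.0, x: 17.14, y: 6.96, z: -11.02, wy: 9.0}
```

```bash
python3 - <<'E'
from plan import *
f=grab_frame("top");cv2.imwrite("pics/t5.png",cv2.convertScaleAbs(cv2.resize(f["image"][300:425,270:400],None,fx=4,fy=4,interpolation=cv2.INTER_CUBIC),alpha=1.6))
for h0,k,c in((-5,50,60),(-5,70,60),(0,70,50),(0,80,60),(0,60,45)):
    P=path((155,-104),h0,262,d=25,back=33,k=k,c=c)
    e=[abs(y)+11*abs(np.sin(np.radians(h)))+23*np.cos(np.radians(h)) for x,y,z,h in P]
    hh=[a[3] for a in P];print(h0,k,c,max(e).round(1),min(hh),len(P),np.abs(np.diff(hh)).max().round(1))
E
```

```text
-5 50 60 135.5 -45.63132435400722 28 9.7
-5 70 60 133.5 -48.24944937223254 28 8.3
0 70 50 133.5 -47.82684446991761 28 11.1
0 80 60 133.0 -50.97624854644422 28 9.3
0 60 45 134.1 -45.565456136175044 28 11.6
```

View pics/t5.png

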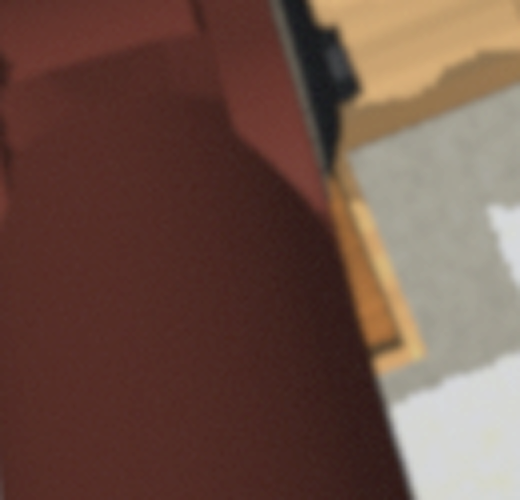

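The arm hides the slot from above. I'll move on over the -y disc and check the slot from there.

```bash
python3 - <<'E'
from plan import *
P=path((155,-104),-5,262,d=25,back=33,k=70,c=60)
print(P[0]);show([(P[0][0],P[0][1],330,-5),(P[0][0],P[0][1],290,-5),(P[0][0],P[0][1],266,-5)])
E
```

```text
(np.float64(187.8744250370276), np.float64(-106.87613951067272), 262, -5)
{wx: 0.0, wz: 0.0, x: 17.09, y: 0.16, z: -10.68, wy: 5.0}
{wx: 0.0, wz: 0.0, x: 17.08, y: 4.16, z: -10.67, wy: 5.0}
{wx: 0.0, wz: 0.0, x: 17.07, y: 6.56, z: -10.67, wy: 5.0}
```

Request:
step_arm:
  targets:
    - {"x": 3.4,"y": 0,"z": -2.1,"wx": 0,"wy": 1,"wz": 0}
    - {"x": 6.8,"y": 0,"z": -4.3,"wx": 0,"wy": 2,"wz": 0}
    - {"x": 10.2,"y": 0,"z": -6.4,"wx": 0,"wy": 3,"wz": 0}
    - {"x": 13.7,"y": 0,"z": -8.5,"wx": 0,"wy": 4,"wz": 0}
    - {"x": 17.1,"y": 0.2,"z": -10.7,"wx": 0,"wy": 5,"wz": 0}
    - {"x": 17.1,"y": 0.2,"z": -10.7,"wx": 0,"wy": 5,"wz": 0}
    - {"x": 17.1,"y": 3,"z": -10.7,"wx": 0,"wy": 5,"wz": 0}
    - {"x": 17.1,"y": 5,"z": -10.7,"wx": 0,"wy": 5,"wz": 0}
    - {"x": 17.1,"y": 6.5,"z": -10.7,"wx": 0,"wy": 5,"wz": 0}
    - {"x": 17.1,"y": 6.5,"z": -10.7,"wx": 0,"wy": 5,"wz": 0}

```text
time: 10.28
eef_pos: [674.2, -8.9, 263.3]
eef_rot: [-0.701, -0.092, 0.095, 0.701]
contact_force: [-0.3, 0.2, 1.1]
grip_width: 0.191
```

```bash
python3 - <<'E'
from plan import *
sync()
f=grab_frame("top");cv2.imwrite("pics/t6.png",cv2.convertScaleAbs(cv2.resize(f["image"][190:425,200:420],None,fx=2.5,fy=2.5,interpolation=cv2.INTER_CUBIC),alpha=1.6))
P=path((155,-104),-5,262,d=25,back=33,k=70,c=60)
show(P[1:14])
E
```

```text
tool tray [ 186.7 -106.6] z 263.3 h -5.0 F [-0.3  0.2  1.1] t 10.28
{wx: 0.0, wz: 0.0, x: -0.68, y: 0.13, z: -0.04, wy: 0.4}
{wx: 0.0, wz: 0.0, x: -1.48, y: 0.13, z: -0.24, wy: 5.9}
{wx: 0.0, wz: 0.0, x: -2.29, y: 0.14, z: -0.37, wy: 11.7}
{wx: 0.0, wz: 0.0, x: -3.1, y: 0.14, z: -0.41, wy: 17.4}
{wx: 0.0, wz: 0.0, x: -3.92, y: 0.14, z: -0.36, wy: 22.6}
{wx: 0.0, wz: 0.0, x: -4.71, y: 0.14, z: -0.21, wy: 27.2}
{wx: 0.0, wz: 0.0, x: -5.47, y: 0.15, z: 0.02, wy: 31.2}
{wx: 0.0, wz: 0.0, x: -6.21, y: 0.15, z: 0.32, wy: 34.5}
{wx: 0.0, wz: 0.0, x: -6.91, y: 0.15, z: 0.68, wy: 37.2}
{wx: 0.0, wz: 0.0, x: -7.58, y: 0.16, z: 1.09, wy: 39.4}
{wx: 0.0, wz: 0.0, x: -8.23, y: 0.16, z: 1.54, wy: 41.1}
{wx: 0.0, wz: 0.0, x: -8.84, y: 0.16, z: 2.03, wy: 42.3}
{wx: 0.0, wz: 0.0, x: -9.44, y: 0.17, z: 2.53, wy: 43.0}
```

View pics/t6.png

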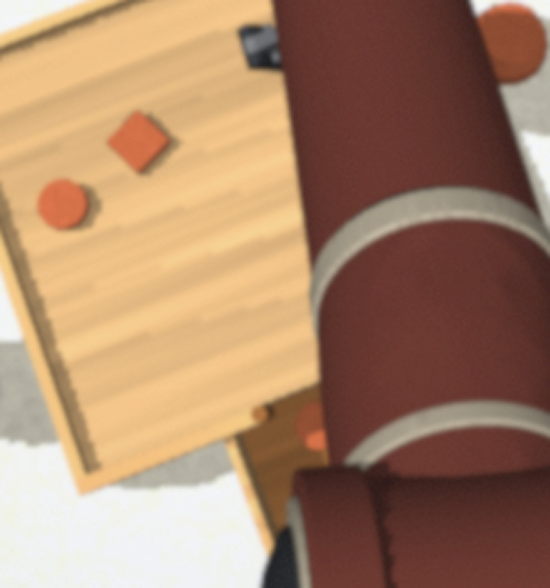

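The first disc lies in the slot at crop (312,428), and the tile and the +y disc have not moved. I'll push the second disc.

Request:
step_arm:
  targets:
    - {"x": -0.7,"y": 0.1,"z": -0.04,"wx": 0,"wy": 0.4,"wz": 0}
    - {"x": -1.5,"y": 0.1,"z": -0.24,"wx": 0,"wy": 5.9,"wz": 0}
    - {"x": -2.3,"y": 0.1,"z": -0.37,"wx": 0,"wy": 11.7,"wz": 0}
    - {"x": -3.1,"y": 0.1,"z": -0.41,"wx": 0,"wy": 17.4,"wz": 0}
    - {"x": -3.9,"y": 0.1,"z": -0.36,"wx": 0,"wy": 22.6,"wz": 0}
    - {"x": -4.7,"y": 0.1,"z": -0.21,"wx": 0,"wy": 27.2,"wz": 0}
    - {"x": -5.5,"y": 0.1,"z": 0.02,"wx": 0,"wy": 31.2,"wz": 0}
    - {"x": -6.2,"y": 0.1,"z": 0.32,"wx": 0,"wy": 34.5,"wz": 0}
    - {"x": -6.2,"y": 0.1,"z": 0.32,"wx": 0,"wy": 34.5,"wz": 0}

```text
time: 11.45
eef_pos: [614.0, -22.1, 264.9]
eef_rot: [-0.697, 0.118, -0.119, 0.697]
contact_force: [0.3, 0.3, 0.9]
grip_width: 0.19
```

```bash
cat >> plan.py <<'E'
def look():
    sync()
    for n in("side","top"):
        f=grab_frame(n)
        for d in discs(n,f):
            t=to_tray(T,d[2])
            if -20<t[0]<272 and abs(t[1])<140 and d[4]<1000: print(n,round(d[0],2),t.round(1),d[4])
E
python3 - <<'E'
from plan import *
look()
P=path((155,-104),-5,262,d=25,back=33,k=70,c=60)
show(P[8:20])
E
```

```text
tool tray [125.7 -98.2] z 264.9 h -39.5 F [0.3 0.3 0.9] t 11.45
side 0.58 [163.7  99.1] 121
side 0.54 [182.4  36.7] 122
side 0.51 [105.5 -80.4] 182
top 0.72 [163.6  97.9] 325
{wx: 0.0, wz: 0.0, x: -0.06, y: 0.29, z: -0.01, wy: 0.0}
{wx: 0.0, wz: 0.0, x: -0.84, y: 0.29, z: -0.11, wy: 2.7}
{wx: 0.0, wz: 0.0, x: -1.63, y: 0.29, z: -0.15, wy: 4.9}
{wx: 0.0, wz: 0.0, x: -2.41, y: 0.29, z: -0.15, wy: 6.6}
{wx: 0.0, wz: 0.0, x: -3.19, y: 0.29, z: -0.1, wy: 7.8}
{wx: 0.0, wz: 0.0, x: -3.97, y: 0.29, z: -0.02, wy: 8.5}
{wx: 0.0, wz: 0.0, x: -4.75, y: 0.29, z: 0.09, wy: 8.7}
{wx: 0.0, wz: 0.0, x: -5.52, y: 0.29, z: 0.21, wy: 8.5}
{wx: 0.0, wz: 0.0, x: -6.29, y: 0.28, z: 0.36, wy: 7.8}
{wx: 0.0, wz: 0.0, x: -7.05, y: 0.28, z: 0.51, wy: 6.6}
{wx: 0.0, wz: 0.0, x: -7.82, y: 0.28, z: 0.67, wy: 4.7}
{wx: 0.0, wz: 0.0, x: -8.6, y: 0.28, z: 0.83, wy: 2.1}
```

Request:
step_arm:
  targets:
    - {"x": -0.4,"y": 0.15,"z": -0.05,"wx": 0,"wy": 1.2,"wz": 0}
    - {"x": -0.85,"y": 0.25,"z": -0.11,"wx": 0,"wy": 2.7,"wz": 0}
    - {"x": -1.65,"y": 0.25,"z": -0.15,"wx": 0,"wy": 4.9,"wz": 0}
    - {"x": -2.4,"y": 0.25,"z": -0.15,"wx": 0,"wy": 6.6,"wz": 0}
    - {"x": -3.2,"y": 0.25,"z": -0.1,"wx": 0,"wy": 7.8,"wz": 0}
    - {"x": -3.95,"y": 0.25,"z": -0.02,"wx": 0,"wy": 8.5,"wz": 0}
    - {"x": -4.75,"y": 0.25,"z": 0.09,"wx": 0,"wy": 8.7,"wz": 0}
    - {"x": -5.5,"y": 0.25,"z": 0.21,"wx": 0,"wy": 8.5,"wz": 0}
    - {"x": -6.3,"y": 0.25,"z": 0.36,"wx": 0,"wy": 7.8,"wz": 0}
    - {"x": -7.05,"y": 0.25,"z": 0.51,"wx": 0,"wy": 6.6,"wz": 0}
    - {"x": -7.8,"y": 0.25,"z": 0.67,"wx": 0,"wy": 4.7,"wz": 0}
    - {"x": -7.8,"y": 0.25,"z": 0.67,"wx": 0,"wy": 4.7,"wz": 0}

```text
time: 13.15
eef_pos: [542.6, 10.4, 261.4]
eef_rot: [-0.692, 0.147, -0.147, 0.692]
contact_force: [-0.2, -1.1, -0.4]
grip_width: 0.19
```

```bash
python3 - <<'E'
from plan import *
look()
P=path((155,-104),-5,262,d=25,back=33,k=70,c=60)
for a in P[18:]: print(np.round(a,1))
show(P[19:])
show([(40,0,262,0),(40,0,330,0)])
E
```

```text
tool tray [ 69.8 -43. ] z 261.4 h -44.2 F [-0.2 -1.1 -0.4] t 13.15
side 0.52 [ 51.1 -24.1] 163
top 0.63 [163.3  97.1] 336
[ 69.6 -43.3 262.  -44.2]
[ 64.6 -37.1 262.  -41.6]
[ 59.6 -31.  262.  -38.1]
[ 54.4 -24.8 262.  -33.5]
[ 49.  -18.7 262.  -27.9]
[ 43.1 -12.7 262.  -21. ]
[ 36.7  -7.1 262.  -13.2]
[ 29.5  -2.3 262.   -4.9]
[ 21.8   0.  262.    0. ]
[ 14.   0. 262.   0.]
{wx: 0.0, wz: 0.0, x: -0.78, y: -0.06, z: 0.06, wy: -2.6}
{wx: 0.0, wz: 0.0, x: -1.57, y: -0.06, z: 0.15, wy: -6.1}
{wx: 0.0, wz: 0.0, x: -2.37, y: -0.06, z: 0.24, wy: -10.6}
{wx: 0.0, wz: 0.0, x: -3.19, y: -0.06, z: 0.3, wy: -16.3}
{wx: 0.0, wz: 0.0, x: -4.03, y: -0.06, z: 0.32, wy: -23.2}
{wx: 0.0, wz: 0.0, x: -4.88, y: -0.06, z: 0.26, wy: -31.0}
{wx: 0.0, wz: 0.0, x: -5.73, y: -0.05, z: 0.11, wy: -39.3}
{wx: 0.0, wz: 0.0, x: -6.44, y: -0.05, z: -0.26, wy: -44.2}
{wx: 0.0, wz: 0.0, x: -7.0, y: -0.05, z: -0.8, wy: -44.2}
{wx: 0.0, wz: 0.0, x: -5.14, y: -0.06, z: 1.01, wy: -44.2}
{wx: 0.0, wz: 0.0, x: -5.14, y: -6.86, z: 1.01, wy: -44.2}
```

Request:
step_arm:
  targets:
    - {"x": -0.8,"y": -0.05,"z": 0.06,"wx": 0,"wy": -2.6,"wz": 0}
    - {"x": -1.6,"y": -0.05,"z": 0.15,"wx": 0,"wy": -6.1,"wz": 0}
    - {"x": -2.4,"y": -0.05,"z": 0.24,"wx": 0,"wy": -10.6,"wz": 0}
    - {"x": -3.2,"y": -0.05,"z": 0.3,"wx": 0,"wy": -16.3,"wz": 0}
    - {"x": -4.0,"y": -0.05,"z": 0.32,"wx": 0,"wy": -23.2,"wz": 0}
    - {"x": -4.5,"y": -0.05,"z": 0.3,"wx": 0,"wy": -27,"wz": 0}
    - {"x": -4.9,"y": -0.05,"z": 0.26,"wx": 0,"wy": -31,"wz": 0}
    - {"x": -4.9,"y": -0.05,"z": 0.26,"wx": 0,"wy": -31,"wz": 0}

```text
time: 14.35
eef_pos: [498.8, 32.6, 262.0]
eef_rot: [-0.706, -0.043, 0.044, 0.706]
contact_force: [-0.3, -0.2, -0.5]
grip_width: 0.193
```

```bash
python3 - <<'E'
from plan import *
look()
show([(33,-3.5,262,-9),(29,-1.2,262,-4),(22,0,262,0),(13,0,262,0),(17,0,262,0),(17,0,335,0)])
E
```

```text
tool tray [36.4 -7.1] z 262.0 h -13.2 F [-0.3 -0.2 -0.5] t 14.35
side 0.47 [12.3  2.2] 153
top 0.92 [163.9  98.3] 322
{wx: 0.0, wz: 0.0, x: -0.41, y: -0.0, z: 0.28, wy: -4.2}
{wx: 0.0, wz: 0.0, x: -0.85, y: -0.0, z: 0.41, wy: -9.2}
{wx: 0.0, wz: 0.0, x: -1.56, y: -0.0, z: 0.37, wy: -13.2}
{wx: 0.0, wz: 0.0, x: -2.44, y: -0.0, z: 0.16, wy: -13.2}
{wx: 0.0, wz: 0.0, x: -2.05, y: -0.0, z: 0.25, wy: -13.2}
{wx: 0.0, wz: 0.0, x: -2.05, y: -7.3, z: 0.26, wy: -13.2}
```

Request:
step_arm:
  targets:
    - {"x": -0.4,"y": 0,"z": 0.2,"wx": 0,"wy": -4.2,"wz": 0}
    - {"x": -0.85,"y": 0,"z": 0.36,"wx": 0,"wy": -9.2,"wz": 0}
    - {"x": -1.55,"y": 0,"z": 0.35,"wx": 0,"wy": -13.2,"wz": 0}
    - {"x": -2.4,"y": 0,"z": 0.16,"wx": 0,"wy": -13.2,"wz": 0}
    - {"x": -2.5,"y": 0,"z": 0.15,"wx": 0,"wy": -13.2,"wz": 0}
    - {"x": -2.5,"y": 0,"z": 0.15,"wx": 0,"wy": -13.2,"wz": 0}
    - {"x": -2.05,"y": -1,"z": 0.25,"wx": 0,"wy": -13.2,"wz": 0}
    - {"x": -2.05,"y": -5,"z": 0.25,"wx": 0,"wy": -13.2,"wz": 0}
    - {"x": -2.05,"y": -7.3,"z": 0.25,"wx": 0,"wy": -13.2,"wz": 0}
    - {"x": -2.05,"y": -7.3,"z": 0.25,"wx": 0,"wy": -13.2,"wz": 0}

```text
time: 15.8
eef_pos: [479.7, 32.6, 337.1]
eef_rot: [0.696, 0.126, -0.122, -0.696]
contact_force: [-0.8, 0.6, 0.5]
grip_width: 0.188
```

```bash
python3 - <<'E'
from plan import *
look()
P=path((163.5,98),5,262,d=25,back=33,k=70,c=60)
e=[abs(y)+11*abs(np.sin(np.radians(h)))+23*np.cos(np.radians(h)) for x,y,z,h in P];print(max(e),P[0])
show([(P[0][0],P[0][1],330,5),(P[0][0],P[0][1],266,5)])
E
```

```text
tool tray [18.5 -0.5] z 337.1 h -0.0 F [-0.8  0.6  0.5] t 15.8
side 0.67 [163.4  99.4] 113
top 0.86 [164.4  98.1] 350
127.0790038852739 (np.float64(196.3744250370276), np.float64(100.87613951067272), 262, 5)
{wx: 0.0, wz: 0.3, x: 17.77, y: 0.8, z: 10.15, wy: -5.0}
{wx: 0.0, wz: 0.3, x: 17.74, y: 7.2, z: 10.16, wy: -5.0}
```

The second disc is gone from the deck. Now the third.

Request:
step_arm:
  targets:
    - {"x": 3.5,"y": 0,"z": 2,"wx": 0,"wy": -1,"wz": 0}
    - {"x": 7.1,"y": 0.2,"z": 4.1,"wx": 0,"wy": -2,"wz": 0}
    - {"x": 10.7,"y": 0.4,"z": 6.1,"wx": 0,"wy": -3,"wz": 0}
    - {"x": 14.2,"y": 0.6,"z": 8.1,"wx": 0,"wy": -4,"wz": 0}
    - {"x": 17.8,"y": 0.8,"z": 10.15,"wx": 0,"wy": -5,"wz": 0}
    - {"x": 17.8,"y": 0.8,"z": 10.15,"wx": 0,"wy": -5,"wz": 0}
    - {"x": 17.8,"y": 3.5,"z": 10.15,"wx": 0,"wy": -5,"wz": 0}
    - {"x": 17.8,"y": 5.7,"z": 10.15,"wx": 0,"wy": -5,"wz": 0}
    - {"x": 17.8,"y": 7.2,"z": 10.15,"wx": 0,"wy": -5,"wz": 0}
    - {"x": 17.8,"y": 7.2,"z": 10.15,"wx": 0,"wy": -5,"wz": 0}

```text
time: 17.25
eef_pos: [610.2, 188.2, 261.3]
eef_rot: [0.69, 0.152, -0.155, -0.69]
contact_force: [0.5, 0.1, 0.2]
grip_width: 0.192
```

```bash
python3 - <<'E'
from plan import *
look()
f=grab_frame("top");a=cv2.convertScaleAbs(cv2.resize(f["image"][190:425,170:420],None,fx=2.5,fy=2.5,interpolation=cv2.INTER_CUBIC),alpha=1.6);cv2.imwrite("pics/t7.png",a)
P=path((163.5,98),5,262,d=25,back=33,k=70,c=60)
show(P[1:11])
E
```

```text
tool tray [194.7 100.4] z 261.3 h 4.9 F [0.5 0.1 0.2] t 17.25
top 0.76 [163.2  94.1] 267
top 0.7 [-17.5  -0.2] 312
{wx: 0.0, wz: 0.0, x: -0.63, y: -0.07, z: 0.04, wy: -0.4}
{wx: 0.0, wz: 0.0, x: -1.43, y: -0.06, z: 0.23, wy: -5.5}
{wx: 0.0, wz: 0.0, x: -2.25, y: -0.06, z: 0.35, wy: -10.9}
{wx: 0.0, wz: 0.0, x: -3.07, y: -0.06, z: 0.38, wy: -16.0}
{wx: 0.0, wz: 0.0, x: -3.89, y: -0.05, z: 0.32, wy: -20.6}
{wx: 0.0, wz: 0.0, x: -4.69, y: -0.05, z: 0.18, wy: -24.7}
{wx: 0.0, wz: 0.0, x: -5.46, y: -0.05, z: -0.04, wy: -28.2}
{wx: 0.0, wz: 0.0, x: -6.22, y: -0.04, z: -0.32, wy: -31.2}
{wx: 0.0, wz: 0.0, x: -6.94, y: -0.04, z: -0.65, wy: -33.6}
{wx: 0.0, wz: 0.0, x: -7.64, y: -0.04, z: -1.03, wy: -35.6}
```

View pics/t7.png

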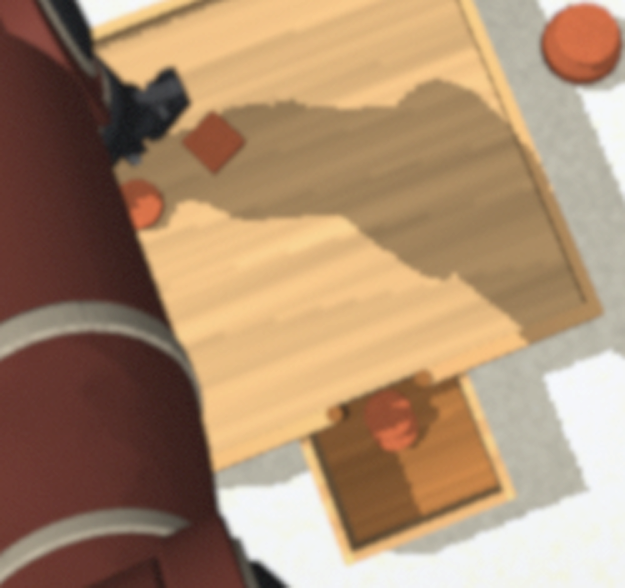

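Both delivered discs are in the slot, overlapping near the throat at crop (390,415). The tile and pot haven't moved. I'll push the third disc.

Request:
step_arm:
  targets:
    - {"x": -0.65,"y": 0,"z": 0.04,"wx": 0,"wy": -0.4,"wz": 0}
    - {"x": -1.45,"y": 0,"z": 0.23,"wx": 0,"wy": -5.5,"wz": 0}
    - {"x": -2.25,"y": 0,"z": 0.35,"wx": 0,"wy": -10.9,"wz": 0}
    - {"x": -3.05,"y": 0,"z": 0.38,"wx": 0,"wy": -16,"wz": 0}
    - {"x": -3.9,"y": 0,"z": 0.32,"wx": 0,"wy": -20.6,"wz": 0}
    - {"x": -4.7,"y": 0,"z": 0.18,"wx": 0,"wy": -24.7,"wz": 0}
    - {"x": -5.45,"y": 0,"z": -0.04,"wx": 0,"wy": -28.2,"wz": 0}
    - {"x": -6.2,"y": 0,"z": -0.32,"wx": 0,"wy": -31.2,"wz": 0}
    - {"x": -6.2,"y": 0,"z": -0.32,"wx": 0,"wy": -31.2,"wz": 0}

```text
time: 18.62
eef_pos: [555.7, 159.0, 263.2]
eef_rot: [0.624, 0.333, -0.334, -0.623]
contact_force: [-0.1, -0.5, 0.9]
grip_width: 0.191
```

```bash
python3 - <<'E'
from plan import *
look()
P=path((163.5,98),5,262,d=25,back=33,k=70,c=60)
print(np.round(P[8],1));show(P[9:21])
E
```

```text
tool tray [133.4  91.8] z 263.2 h 36.1 F [-0.1 -0.5  0.9] t 18.62
top 0.74 [-17.   -0.6] 299
[133.   91.9 262.   36.1]
{wx: 0.0, wz: 0.0, x: -0.82, y: 0.12, z: 0.12, wy: -2.5}
{wx: 0.0, wz: 0.0, x: -1.62, y: 0.12, z: 0.16, wy: -4.4}
{wx: 0.0, wz: 0.0, x: -2.42, y: 0.12, z: 0.15, wy: -5.9}
{wx: 0.0, wz: 0.0, x: -3.21, y: 0.12, z: 0.11, wy: -7.0}
{wx: 0.0, wz: 0.0, x: -4.0, y: 0.12, z: 0.03, wy: -7.6}
{wx: 0.0, wz: 0.0, x: -4.79, y: 0.12, z: -0.07, wy: -7.8}
{wx: 0.0, wz: 0.0, x: -5.57, y: 0.13, z: -0.18, wy: -7.6}
{wx: 0.0, wz: 0.0, x: -6.35, y: 0.13, z: -0.31, wy: -6.9}
{wx: 0.0, wz: 0.0, x: -7.13, y: 0.13, z: -0.45, wy: -5.8}
{wx: 0.0, wz: 0.0, x: -7.92, y: 0.13, z: -0.6, wy: -4.0}
{wx: 0.0, wz: 0.0, x: -8.7, y: 0.13, z: -0.74, wy: -1.6}
{wx: 0.0, wz: 0.0, x: -9.5, y: 0.13, z: -0.88, wy: 1.5}
```

```bash
cat >> plan.py <<'E'
def clay():
    for n in("side","top"):
        f=grab_frame(n);hsv=cv2.cvtColor(cv2.GaussianBlur(f["image"],(3,3),0),cv2.COLOR_BGR2HSV)
        m=cv2.inRange(hsv,(3,130,60),(11,255,255));k,_,st,ce=cv2.connectedComponentsWithStats(m)
        for i in range(1,k):
            if 10<st[i,4]<600:
                t=to_tray(T,onz(f,ce[i][::-1],91))
                if -90<t[0]<272 and abs(t[1])<140: print("clay",n,t.round(1),st[i,4])
E
python3 -c "
from plan import *
clay()"
```

```text
clay top [182.7  36.5] 269
clay top [114.6  70.5] 119
clay top [-21.1  -0.7] 413
```

Only part of the disc shows from above, at (115,70), and that fits the planned (113,77). Continuing.

Request:
step_arm:
  targets:
    - {"x": -0.4,"y": 0.05,"z": 0.06,"wx": 0,"wy": -1.3,"wz": 0}
    - {"x": -0.8,"y": 0.1,"z": 0.12,"wx": 0,"wy": -2.5,"wz": 0}
    - {"x": -1.6,"y": 0.1,"z": 0.16,"wx": 0,"wy": -4.4,"wz": 0}
    - {"x": -2.4,"y": 0.1,"z": 0.15,"wx": 0,"wy": -5.9,"wz": 0}
    - {"x": -3.2,"y": 0.1,"z": 0.11,"wx": 0,"wy": -7,"wz": 0}
    - {"x": -4.0,"y": 0.1,"z": 0.03,"wx": 0,"wy": -7.6,"wz": 0}
    - {"x": -4.8,"y": 0.1,"z": -0.07,"wx": 0,"wy": -7.8,"wz": 0}
    - {"x": -5.6,"y": 0.1,"z": -0.18,"wx": 0,"wy": -7.6,"wz": 0}
    - {"x": -6.35,"y": 0.1,"z": -0.31,"wx": 0,"wy": -6.9,"wz": 0}
    - {"x": -7.1,"y": 0.1,"z": -0.45,"wx": 0,"wy": -5.8,"wz": 0}
    - {"x": -7.1,"y": 0.1,"z": -0.45,"wx": 0,"wy": -5.8,"wz": 0}

```text
time: 20.3
eef_pos: [520.3, 97.3, 261.9]
eef_rot: [0.606, 0.364, -0.365, -0.606]
contact_force: [-0.7, 0.5, -0.4]
grip_width: 0.188
```

```bash
python3 - <<'E'
from plan import *
look();clay()
P=path((163.5,98),5,262,d=25,back=33,k=70,c=60)
print(np.round(P[17],1));show(P[18:])
E
```

```text
tool tray [79.  46.2] z 261.9 h 41.9 F [-0.7  0.5 -0.4] t 20.3
side 0.62 [59.4 28.7] 148
top 0.57 [-14.3 -10.6] 108
clay top [189.2  32.1] 112
clay top [159.6 100.1] 554
clay top [138.2  40.3] 351
clay top [-18.2 -10.2] 114
[ 78.4  46.2 262.   41.9]
{wx: 0.0, wz: 0.0, x: -0.83, y: -0.01, z: -0.03, wy: 1.8}
{wx: 0.0, wz: 0.0, x: -1.63, y: -0.01, z: -0.1, wy: 4.1}
{wx: 0.0, wz: 0.0, x: -2.43, y: -0.01, z: -0.15, wy: 7.3}
{wx: 0.0, wz: 0.0, x: -3.25, y: -0.01, z: -0.2, wy: 11.3}
{wx: 0.0, wz: 0.0, x: -4.07, y: -0.01, z: -0.23, wy: 16.4}
{wx: 0.0, wz: 0.0, x: -4.9, y: -0.01, z: -0.21, wy: 22.5}
{wx: 0.0, wz: 0.0, x: -5.75, y: -0.01, z: -0.14, wy: 29.5}
{wx: 0.0, wz: 0.0, x: -6.6, y: -0.01, z: 0.01, wy: 37.1}
{wx: 0.0, wz: 0.0, x: -7.33, y: -0.01, z: 0.37, wy: 41.9}
{wx: 0.0, wz: 0.0, x: -7.92, y: -0.01, z: 0.9, wy: 41.9}
```

Disc 3 measures (59,29), in the cradle as planned.

Request:
step_arm:
  targets:
    - {"x": -0.4,"y": 0,"z": -0.01,"wx": 0,"wy": 0.9,"wz": 0}
    - {"x": -0.85,"y": 0,"z": -0.03,"wx": 0,"wy": 1.8,"wz": 0}
    - {"x": -1.65,"y": 0,"z": -0.1,"wx": 0,"wy": 4.1,"wz": 0}
    - {"x": -2.45,"y": 0,"z": -0.15,"wx": 0,"wy": 7.3,"wz": 0}
    - {"x": -3.25,"y": 0,"z": -0.2,"wx": 0,"wy": 11.3,"wz": 0}
    - {"x": -4.05,"y": 0,"z": -0.23,"wx": 0,"wy": 16.4,"wz": 0}
    - {"x": -4.9,"y": 0,"z": -0.21,"wx": 0,"wy": 22.5,"wz": 0}
    - {"x": -5.3,"y": 0,"z": -0.18,"wx": 0,"wy": 26,"wz": 0}
    - {"x": -5.75,"y": 0,"z": -0.14,"wx": 0,"wy": 29.5,"wz": 0}
    - {"x": -5.75,"y": 0,"z": -0.14,"wx": 0,"wy": 29.5,"wz": 0}

```text
time: 21.85
eef_pos: [494.6, 45.9, 262.0]
eef_rot: [0.679, 0.198, -0.198, -0.679]
contact_force: [0.1, 0.8, -0.2]
grip_width: 0.189
```

```bash
python3 - <<'E'
from plan import *
look()
show([(33,3.5,262,9),(29,1.2,262,4),(22,0,262,0),(12,0,262,0),(17,0,262,0),(17,0,335,0)])
E
```

```text
tool tray [37.   6.9] z 262.0 h 12.4 F [ 0.1  0.8 -0.2] t 21.85
side 0.55 [13.4  4.3] 160
{wx: 0.0, wz: 0.0, x: -0.46, y: -0.0, z: -0.24, wy: 3.4}
{wx: 0.0, wz: 0.0, x: -0.9, y: -0.0, z: -0.38, wy: 8.4}
{wx: 0.0, wz: 0.0, x: -1.61, y: -0.0, z: -0.35, wy: 12.4}
{wx: 0.0, wz: 0.0, x: -2.59, y: -0.0, z: -0.13, wy: 12.4}
{wx: 0.0, wz: 0.0, x: -2.1, y: -0.0, z: -0.24, wy: 12.4}
{wx: 0.0, wz: 0.0, x: -2.11, y: -7.3, z: -0.24, wy: 12.4}
```

Request:
step_arm:
  targets:
    - {"x": -0.45,"y": 0,"z": -0.25,"wx": 0,"wy": 3.4,"wz": 0}
    - {"x": -0.9,"y": 0,"z": -0.4,"wx": 0,"wy": 8.4,"wz": 0}
    - {"x": -1.6,"y": 0,"z": -0.4,"wx": 0,"wy": 12.4,"wz": 0}
    - {"x": -2.5,"y": 0,"z": -0.15,"wx": 0,"wy": 12.4,"wz": 0}
    - {"x": -2.65,"y": 0,"z": -0.12,"wx": 0,"wy": 12.4,"wz": 0}
    - {"x": -2.65,"y": 0,"z": -0.12,"wx": 0,"wy": 12.4,"wz": 0}
    - {"x": -2.1,"y": -1,"z": -0.24,"wx": 0,"wy": 12.4,"wz": 0}
    - {"x": -2.1,"y": -5,"z": -0.24,"wx": 0,"wy": 12.4,"wz": 0}
    - {"x": -2.1,"y": -7.3,"z": -0.24,"wx": 0,"wy": 12.4,"wz": 0}
    - {"x": -2.1,"y": -7.3,"z": -0.24,"wx": 0,"wy": 12.4,"wz": 0}

```text
time: 23.3
eef_pos: [479.6, 33.6, 337.1]
eef_rot: [0.696, 0.126, -0.122, -0.696]
contact_force: [-0.3, 1.2, 0.5]
grip_width: 0.186
```

```bash
python3 - <<'E'
from plan import *
look()
show([(195,100,345,5)])
E
```

```text
tool tray [18.7  0.4] z 337.1 h 0.1 F [-0.3  1.2  0.5] t 23.3
{wx: 0.0, wz: 0.3, x: 17.65, y: -0.7, z: 9.94, wy: -4.9}
```

Request:
step_arm:
  targets:
    - {"x": 3.5,"y": -0.2,"z": 2,"wx": 0,"wy": -1,"wz": 0}
    - {"x": 7.1,"y": -0.4,"z": 4,"wx": 0,"wy": -2,"wz": 0}
    - {"x": 10.6,"y": -0.6,"z": 6,"wx": 0,"wy": -3,"wz": 0}
    - {"x": 14.2,"y": -0.7,"z": 8,"wx": 0,"wy": -4,"wz": 0}
    - {"x": 17.7,"y": -0.7,"z": 10,"wx": 0,"wy": -5,"wz": 0}
    - {"x": 17.7,"y": -0.7,"z": 10,"wx": 0,"wy": -5,"wz": 0}

```text
time: 24.25
eef_pos: [610.3, 191.7, 340.0]
eef_rot: [-0.689, -0.156, 0.157, 0.691]
contact_force: [-0.8, -0.2, -0.3]
grip_width: 0.19
```

```bash
python3 - <<'E'
from plan import *
look();clay()
f=grab_frame("top");a=cv2.convertScaleAbs(cv2.resize(f["image"][315:425,280:400],None,fx=4.5,fy=4.5,interpolation=cv2.INTER_CUBIC),alpha=1.8)
g=grab_frame("side");b=cv2.resize(g["image"][195:335,180:400],(800-540,165)) 
cv2.imwrite("pics/t8.png",a)
cv2.imwrite("pics/s8.png",cv2.resize(g["image"][160:340,170:410],None,fx=3.3,fy=3.3,interpolation=cv2.INTER_CUBIC))
for l in("tile","pot","cup"): 
  for n in("top","side"):
    h=grab_frame(n);print(l,n,[onz(h,r["point"],85 if l=="tile" else 0).round(1) for r in pinpoint(n,l)[:1]])
E
```

```text
tool tray [196.  103.7] z 340.0 h 5.3 F [-0.8 -0.2 -0.3] t 24.25
top 0.63 [-9.   0.1] 86
clay top [183.1  39.6] 334
clay top [-23.   -1.1] 453
tile top [array([617.3, 125.1,  85. ])]
tile side [array([622.5, 128.5,  85. ])]
pot top [array([ 697.2, -117.1,    0. ])]
pot side [array([ 697.6, -106. ,    0. ])]
cup top []
cup side []
```

View pics/t8.png

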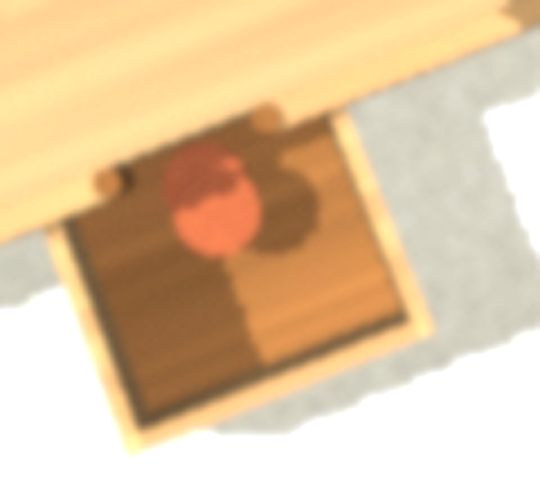

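View pics/s8.png

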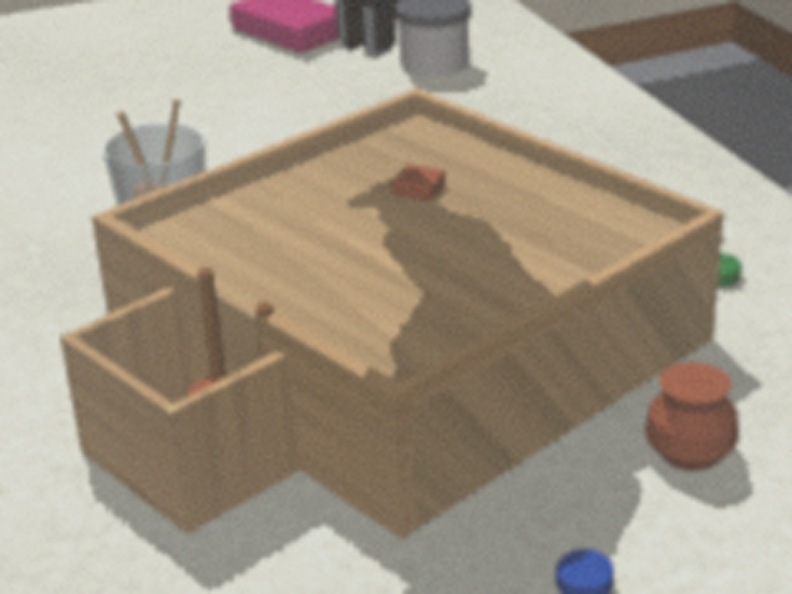

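The top view shows the clay pile in the slot at crop (210,200). The side view shows only the tile on the deck, with the cup and pot in place. I'll measure the pile's extent and height before handing in.

```bash
python3 - <<'E'
from plan import *
f=grab_frame("top");hsv=cv2.cvtColor(f["image"],cv2.COLOR_BGR2HSV)
m=cv2.inRange(hsv,(0,120,30),(11,255,255));rc=np.argwhere(m>0)
q=np.array([to_tray(T,onz(f,p,35)) for p in rc if 340<p[0]<400 and 290<p[1]<370])
q=q[(np.abs(q[:,1])<25)];print(len(q),"x",np.percentile(q[:,0],[1,50,99]).round(1),"y",np.percentile(q[:,1],[1,50,99]).round(1))
for a in np.arange(-50,3,4): 
    s=q[(q[:,0]>=a)&(q[:,0]<a+4)]
    if len(s): print(a,len(s),(s[:,1].min()).round(),(s[:,1].max()).round())
g=grab_frame("side");hs=cv2.cvtColor(g["image"],cv2.COLOR_BGR2HSV)
m=cv2.inRange(hs,(0,110,60),(11,255,255));r2=np.argwhere(m[265:290,220:250]>0)+[265,220];print("side px",len(r2),r2.min(0),r2.max(0),r2.mean(0))
for x in(-38,-23,-10):
  for z in(17,29,41,53,70): print(x,z,proj(g,tray_world(T,[x,0,z]))[0].round(1),end=' ')
  print()
E
```

```text
450 x [-42.4 -23.3  -2.9] y [-15.4   0.5  16.1]
-46 7 -5.0 6.0
-42 35 -12.0 13.0
-38 45 -15.0 15.0
-34 52 -16.0 17.0
-30 51 -16.0 16.0
-26 51 -16.0 16.0
-22 49 -15.0 16.0
-18 50 -15.0 17.0
-14 46 -15.0 15.0
-10 39 -11.0 14.0
-6 24 -7.0 10.0
-2 1 2.0 2.0
side px 15 [274 228] [278 234] [276.13333333 230.73333333]
-38 17 [289.9 231.1] -38 29 [285.  230.5] -38 41 [280.1 229.9] -38 53 [275.1 229.2] -38 70 [267.9 228.3] 
-23 17 [286.7 237.2] -23 29 [281.9 236.6] -23 41 [277. 236.] -23 53 [272.  235.4] -23 70 [264.9 234.5] 
-10 17 [284.  242.3] -10 29 [279.2 241.8] -10 41 [274.3 241.2] -10 53 [269.4 240.6] -10 70 [262.3 239.8]
```

The pile covers x = -44 to -3 mm and y = ±16 mm, so the disc centres are at about x = -28 to -19 mm, inside the slot. Its top is at roughly 45 mm, well below the 85 mm deck. The arm is clear, so I'm handing in.

```bash
python3 -c "
from cell import *
sign_off();print(get_state()['time'])"
```

```text
the job is handed in; nothing more can be done
the job is handed in; nothing more can be done
```

I swept the three terracotta discs through the gate one at a time, and all three lie in the slot. I pushed each along the deck between the slightly open fingertips, without pinching or lifting. I handed in about 25 s into the 61 s limit.

**Discs:** My last checks found only the tile left on the deck. The discs lie stacked in the slot, with their centres at about x = -28 to -19 mm. I worked out that there are three from the pile's height (about 45 mm) and the empty deck, because I could not see each disc separately. The stack sits near the gate end of the slot, so its edge reaches under the throat.

**Things to leave alone:** The tile is still at its starting spot to within measuring error. The pot's readings changed by about 5 to 8 mm, but the two cameras themselves disagreed by 11 mm. The gripper stayed well away from it, so I put that down to measurement. The networks could not find the cup at the end, but the picture shows it standing in its place.

**Forces:** Every force reading I took stayed below about 1.5 N, and the gripper was raised clear of everything at hand-in.

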